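# Set out the handle parts behind two knife blades

## Robot

A 6-joint arm with a two-finger parallel gripper is mounted at the origin on the work surface. World frame = base frame: x ahead of the robot, y to its left, z up, the work surface at z = 0. Lengths are in mm, angles in degrees, forces in N, time in s.
With the tool pointing down it reaches from about 350 to 725 mm from the base axis. Payload 6 kg.
Tool frame: the origin (TCP) lies on the centre line of the jaws, within the pads' length; the fingertips stand 8 mm ahead of it and the grasp point (between the pads) lies 11 mm behind it; z points along the fingers, y is the line along which they close (so a half turn about z gives the same grasp; the last joint's range is limited). The gripper opens to 85 mm and grips with 20 to 120 N. Pads are 22 mm wide; open, the fingers measure 114 mm over their backs; the gripper's body (76 mm by 85 mm) begins 54 mm behind the grasp point. The pads swing forward as they close: fully open they stand 13 mm farther back than shut.
Start: joints at [-48.661, 2.303, 4.859, 0, -92.561, -19.12], TCP at [226.897, -555.418, 207.461] pointing down, gripper open.
Joint ranges: [-146.85, 146.85], [-73.84, 115.35], [-62.03, 85.46], [-188.31, 113.3], [-161.28, -10.13], [-171.36, 171.36]. Speed limits (degrees/s): [147.25, 147.25, 172.46, 180, 180, 180].

## Interface

Orientations are given as [roll, pitch, yaw] about the fixed x, y, z axes, in that order (R = Rz(yaw) Ry(pitch) Rx(roll)).
In Python, from plant import * gives the robot as it stands. The module is installed in compiled form; this text tells all that it offers.
- The arm moves only by the shell command python3 -m jog 'ROWS' [FORCE]. ROWS is JSON, a list of rows, each a list of 7 numbers: the shift along the tool's x, y, z each as a share of 0.02 m, from -1 to 1, then the turn, a rotation vector about the tool's x, y, z each as a share of 0.12 rad, from -1 to 1, then the opening, from 0 (shut) to 1 (fully open). In form: [[tx, ty, tz, wx, wy, wz, hand], ...]. A call has exactly 8 rows; each row shifts and turns the commanded pose from where the row before left it, along the tool's axes as they then stand; what a row does not reach is not made up. A row lasts 1/8 s, in which the tool goes at most 62.5 mm and 10.7 degrees, less where a joint would pass 70% of its speed; a pose out of reach is approached as far as the arm can. A call with a number of a shift or a turn outside -1 to 1 is refused whole. A call with a gripper value outside its range is refused whole. The fingers move at their own pace and stop on an object; FORCE is the grip in N (left out, the last holds). Time passes only in rows, so rows that do not move let the fingers close, or fill a call up. It gives the time, the measured TCP pose, the force, the opening and the grip force at its end, in the units of the state.
- state(): the state, without advancing time (a new reading comes with each control period).
- capture(name): name is "scene" or "side" or "wrist"; returns (picture, depth): 480x640x3 uint8, blue, green, red; 480x640 float32, mm along the optical axis (not along the pixel's ray), 0 where there is no reading.
- camera_params(name): a dict with "K" (3x3 intrinsics, pixels), "extrinsics" (4x4, takes a point from camera to world coordinates); the wrist camera has in their place "hand_eye" (4x4, takes a point from camera to tool coordinates, whose origin is the TCP and whose axes are the flange's). Camera axes: x right, y down, z forward; pixel columns grow to the right and rows downward; lengths in mm; the calibration is good to about 2 mm. The wrist camera is an equidistant fisheye: a pixel r from the principal point sees the ray r / f radians off the axis. A picture is of the moment at which its call begins: read the wrist's pose just before it. camera_params takes no time and is no camera call.
- hand_in(): hands the job in; it is judged then, once.
Trained networks look in the newest picture that a camera, given by its name, has taken for a name from the list of things; names that differ only in an ending like _2 or _b are one class to them, and where a whole thing is asked for, a point or a joint stands for the part that bears it (a point fixed in the world has none). Each returns a list of dicts, best first, with "confidence" (0 to 1); they miss things now and then, are a little off and sometimes report something else, mostly with a low value. They report only what shows in the picture. A call takes as long as a camera call. They do not tell look-alikes from the thing itself.
- boxes_of(label, camera): "centre" ([x, y, z] in mm, in the coordinates of the camera as it stood for that picture, good to about 4 mm: the middle of the surface that is visible of it).
The state is a dict: "clock": time; "joint_pos": joint angles; "qd": joint speeds; "joint_torque": joint torques, N m; "position": TCP position; "ee_rot": TCP orientation; "force": force on the tool from outside, world axes, zero at the start; "torque": the same for the moment, N m; "grip_width": finger opening in mm; "grip_force": force on a finger pad.
Only numpy, scipy, OpenCV 4.12 (cv2) and the standard library are available. Lean on these libraries where they do the work, as an engineer would, in place of code of your own. Each camera call takes 0.05 s, during which the arm holds its last target. There are 200 camera calls.

## Task

Set out the handle parts on the green mats, behind the tangs of the two blades. For the bright square cleaver, put the brass bolster in the short yellow-taped field at the end of the tang and the red burl block behind it in the long field, with the steel pommel cap on top of the middle of the block; for the dark curved blade, put the black bolster in the short field and the antler handle behind it in the long field. Everything lies flat and centred in its field, block and handle in line with the tang and the bolsters with their long side across it; leave the glue bottle, the sanding block and the red tin where they are.

Things in the scene. Friction and masses are not known exactly. Their poses are not given: they have to be found in the camera images.
- mat_square: Fixed green mat, x -145 to 320, y -60 to 60 mm, 6 mm thick, with a bright steel, square-bladed cleaver, 4 mm thick. x points to the blade; the tang lies on the x axis, x 75 to 150. Yellow tape outlines, flat: short field 50 (x) x 64 mm centred at x 40, y 0; long field 130 (x) x 64 mm centred at x -65, y 0. Origin: underside, middle line, at the long field's edge nearest the blade.
- mat_curved: Fixed green mat, x -145 to 320, y -60 to 60 mm, 6 mm thick, with a dark grey blade with a curved edge, 4 mm thick. x points to the blade; the tang lies on the x axis, x 75 to 150. Yellow tape outlines, flat: short field 50 (x) x 64 mm centred at x 40, y 0; long field 130 (x) x 64 mm centred at x -65, y 0. Origin: underside, middle line, at the long field's edge nearest the blade.
- brass_bolster: Bolster of yellow brass, 120 g, 24 (x) x 40 (y, the long side) x 16 mm high (z), lying flat, with a slot mark on top. Origin: centre of the underside. It may be turned end for end.
- black_bolster: Bolster of black horn, 50 g, 24 (x) x 40 (y, the long side) x 16 mm high (z), lying flat, with a slot mark on top. Origin: centre of the underside. It may be turned end for end.
- burl_block: Handle block of red burl wood, 110 (x) x 36 (y) x 28 mm high (z), about 110 g, lying flat. Origin: centre of the underside. It may be turned end for end.
- antler_handle: Handle of pale, bone-coloured antler with brown grooves and well rounded edges, 110 (x) x 26 (y) x 26 mm high (z), about 90 g, lying flat. Origin: centre of the underside. It may be turned end for end.
- pommel_cap: Round steel pommel cap, 30 mm across, 14 mm high, its upper edge bevelled above 10 mm, 60 g, standing on its wide face. Origin: centre of the underside; z is up.
- glue_bottle: White glue bottle with an orange cap, 44 mm across, 110 mm high. A bystander: leave it where it is. Origin: centre of the underside.
- sanding_block: Wooden sanding block with a blue top, 70 (x) x 40 (y) x 30 mm high. A bystander: leave it where it is. Origin: centre of the underside.
- pin_tin: Small closed red tin with a pale metal top, 48 mm across, 32 mm high. A bystander: leave it where it is. Origin: centre of the underside.
Mind the look-alikes: they are no part of the job. Of the things shaped like the brass_bolster, the yellow one is meant. What is shaped like the pommel_cap but turquoise is not meant.

How it is judged (in metres and radians):
At the end, for the whole second after the job is handed in: Each bolster in the short and burl or antler in the long field of its own blade's mat, flat, at rest, within 13 mm of the centre along and across, within 15 degrees of the tang line (bolsters: long side across). Cap flat and at rest on the burl block, within 12 mm of its middle each way (x of brass_bolster in the frame of mat_square between 0.027 and 0.053 m and y of brass_bolster in the frame of mat_square between -0.013 and 0.013 m and z of brass_bolster in the frame of mat_square between 0.002 and 0.01 m and angle between the x axis of each of brass_bolster, burl_block and the x axis of mat_square, either way round below 0.26 rad and angle between each of brass_bolster, burl_block, black_bolster, antler_handle's own z axis and vertical below 0.12 rad and linear speed of each of brass_bolster, burl_block, black_bolster, antler_handle, pommel_cap below 0.02 m/s and x of burl_block in the frame of mat_square between -0.078 and -0.052 m and y of burl_block in the frame of mat_square between -0.013 and 0.013 m and z of burl_block in the frame of mat_square between 0.002 and 0.01 m and x of black_bolster in the frame of mat_curved between 0.027 and 0.053 m and y of black_bolster in the frame of mat_curved between -0.013 and 0.013 m and z of black_bolster in the frame of mat_curved between 0.002 and 0.01 m and angle between the x axis of each of black_bolster, antler_handle and the x axis of mat_curved, either way round below 0.26 rad and x of antler_handle in the frame of mat_curved between -0.078 and -0.052 m and y of antler_handle in the frame of mat_curved between -0.013 and 0.013 m and z of antler_handle in the frame of mat_curved between 0.002 and 0.01 m and x of pommel_cap in the frame of burl_block between -0.012 and 0.012 m and y of pommel_cap in the frame of burl_block between -0.012 and 0.012 m and z of pommel_cap in the frame of burl_block between 0.024 and 0.032 m and angle between pommel_cap's own z axis and vertical below 0.15 rad); the robot touches nothing.
It fails at once if the glue bottle is pushed more than 25 mm from its place or tipped over (distance of glue_bottle from where it was at the start of the episode above 0.025 m or angle between glue_bottle's own z axis and vertical above 0.5 rad).
It fails at once if the sanding block is pushed more than 25 mm from its place or tipped over (distance of sanding_block from where it was at the start of the episode above 0.025 m or angle between sanding_block's own z axis and vertical above 0.5 rad).
It fails at once if the red tin is pushed more than 25 mm from its place or tipped over (distance of pin_tin from where it was at the start of the episode above 0.025 m or angle between pin_tin's own z axis and vertical above 0.5 rad).
It also fails if it takes over 122 s, if anything falls off the work surface, if the arm or the gripper's body presses on something with over 40 N, if the wrist force passes 120 N, or if a joint passes its speed limit or range.

## Working session

There is one attempt and no reset: what is moved stays moved. The work goes in short steps, Python scripts to look and compute and a shell command to move; the robot and the scene stay as the last step left them, time stands still between calls to the robot, and variables do not carry over. Pictures are saved under pics/ and viewed, at most 17 in all, crops included, and the job is handed in when it is done.

```bash
mkdir -p pics; cat > h.py <<'E'
from plant import *
import numpy as np, cv2
from scipy.spatial.transform import Rotation as R
def look(n):
    im,d=capture(n); return im,d
def world(n,u,v,z):
    p=camera_params(n);K=np.array(p["K"]);T=np.array(p["extrinsics"])
    r=T[:3,:3]@np.linalg.inv(K)@np.array([u,v,1.]);o=T[:3,3]
    return o+r*(z-o[2])/r[2]
def cloud(n,d):
    p=camera_params(n);K=np.array(p["K"]);T=np.array(p["extrinsics"])
    v,u=np.mgrid[:480,:640]
    P=np.stack([(u-K[0,2])/K[0,0]*d,(v-K[1,2])/K[1,1]*d,d],-1)
    return P@T[:3,:3].T+T[:3,3]
E
python3 - <<'E'
from h import *
for n in("scene","side"):
    im,d=look(n); cv2.imwrite(f"pics/{n}0.png",im); np.savez(f"{n}0.npz",im=im,d=d)
    p=camera_params(n); print(n,np.round(p["K"],1).tolist(),np.round(p["extrinsics"],3).tolist())
T=np.array(camera_params("scene")["extrinsics"])
for l in "mat_square mat_curved brass_bolster black_bolster burl_block antler_handle pommel_cap glue_bottle sanding_block pin_tin".split():
    for b in boxes_of(l,"scene"):
        c=np.array(b["centre"]);print(l,round(b["confidence"],2),np.round(T[:3,:3]@c+T[:3,3]).tolist())
print(state()); print(camera_params("wrist"))
E
```

```text
scene [[495.6, 0.0, 309.1], [0.0, 495.6, 244.6], [0.0, 0.0, 1.0]] [[-0.14, 0.768, -0.625, 1158.978], [0.99, 0.113, -0.082, 82.314], [0.008, -0.631, -0.776, 728.203], [0.0, 0.0, 0.0, 1.0]]
side [[563.7, 0.0, 325.8], [0.0, 563.7, 243.7], [0.0, 0.0, 1.0]] [[0.931, -0.176, 0.32, 307.238], [-0.365, -0.467, 0.806, -804.641], [0.008, -0.867, -0.499, 559.802], [0.0, 0.0, 0.0, 1.0]]
mat_square 0.65 [659.0, -347.0, 7.0]
mat_curved 0.69 [645.0, 283.0, 6.0]
brass_bolster 0.88 [730.0, -117.0, 16.0]
brass_bolster 0.85 [663.0, -109.0, 20.0]
brass_bolster 0.63 [582.0, -106.0, 18.0]
black_bolster 0.51 [449.0, -100.0, 17.0]
burl_block 0.87 [554.0, 10.0, 28.0]
antler_handle 0.83 [451.0, 103.0, 24.0]
antler_handle 0.37 [645.0, 282.0, 4.0]
pommel_cap 0.83 [745.0, 104.0, 15.0]
pommel_cap 0.53 [681.0, 110.0, 16.0]
glue_bottle 0.92 [801.0, -30.0, 75.0]
sanding_block 0.79 [725.0, -1.0, 34.0]
sanding_block 0.46 [662.0, -107.0, 18.0]
pin_tin 0.59 [442.0, 5.0, 35.0]
{'clock': 0.6, 'joint_pos': array([-4.86623358e+01,  2.30220326e+00,  4.85850336e+00, -2.65318125e-03,
       -9.25616577e+01, -1.91179586e+01]), '
[... 350 characters left out ...]
-1.57780176e+02]), 'force': array([-0.10766065, -0.20943641,  0.41522095]), 'torque': array([-0.02267318, -0.05097868, -0.06094579]), 'grip_force': 0.0, 'grip_width': 85.42301202822256}
{'K': array([[371.64829954,   0.        , 321.71223142],
       [  0.        , 371.64829954, 246.28482915],
       [  0.        ,   0.        ,   1.        ]]), 'hand_eye': array([[ 4.17932861e-04, -9.57035922e-01, -2.89969082e-01,
         7.37583813e+01],
       [ 9.99999804e-01,  2.64834510e-04,  5.67221301e-04,
         7.87130599e-02],
       [-4.66057341e-04, -2.89969262e-01,  9.57035846e-01,
        -1.66290485e+02],
       [ 0.00000000e+00,  0.00000000e+00,  0.00000000e+00,
         1.00000000e+00]])}
```

View pics/scene0.png

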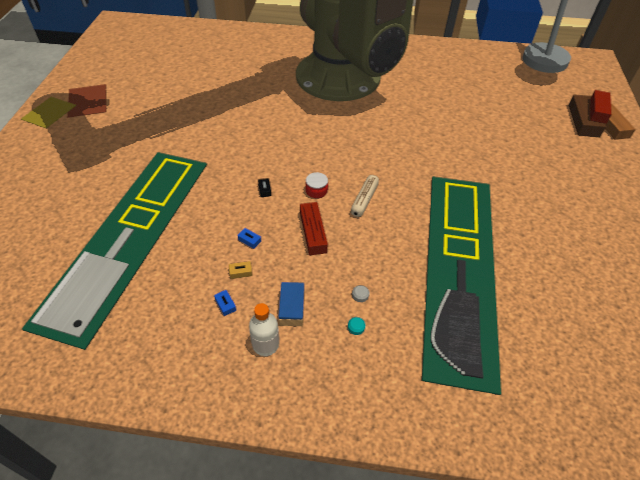

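View pics/side0.png

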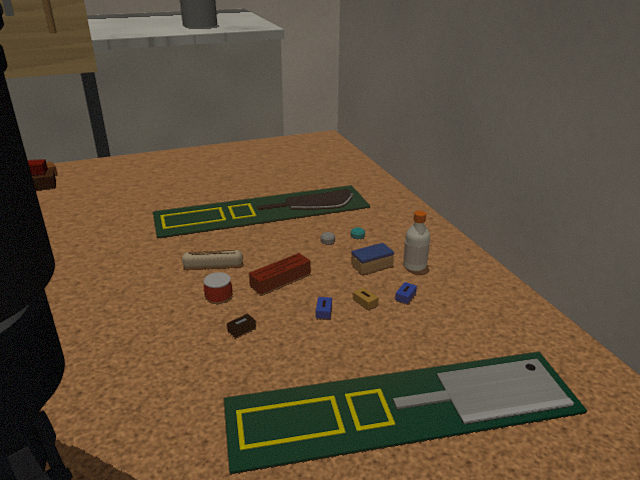

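Scene view: the square mat is at left (fields at 139,217 and 164,182) and the curved mat at right (461,247 and 461,207). Possible mix-ups:
- **Bolsters:** yellow (240,270), blue (249,238), blue (225,302) and black (265,187).
- **Caps:** grey steel (361,293) and turquoise (356,325).
- **Red things:** burl (313,228) and tin (317,185).

I choose the yellow bolster, the black bolster and the grey cap. Next I check them in a crop and measure poses.

```bash
cat > meas.py <<'E'
from h import *
def rect(P):
    r=cv2.minAreaRect(P.astype(np.float32)); b=cv2.boxPoints(r)
    e=[b[1]-b[0],b[2]-b[1]]; L=max(e,key=np.linalg.norm)
    return np.round(r[0],1),np.round(sorted(r[1]),1),round(float(np.degrees(np.arctan2(L[1],L[0]))%180),1)
def obj(W,m0,c,h,rad):
    m=(np.hypot(W[...,0]-c[0],W[...,1]-c[1])<rad)&(abs(W[...,2]-h)<5)&m0
    P=W[m][:,:2]; return rect(P)+(len(P),round(float(np.median(W[m][:,2])),1))
E
python3 - <<'E'
from meas import *
for n in("scene","side"):
    f=np.load(n+"0.npz");im,d=f["im"],f["d"];W=cloud(n,d);m=d>0
    hsv=cv2.cvtColor(im,cv2.COLOR_BGR2HSV)
    print(n,"table z",np.median(W[(abs(W[...,0]-600)<60)&(abs(W[...,1]-50)<30)&m][:,2]))
    for l,c,h,r in[("brass",(663,-109),16,32),("black",(449,-100),16,30),("burl",(554,10),28,68),("antler",(451,103),24,70),("cap",(681,110),14,22)]:
        print(l,*obj(W,m,c,h,r))
    y=cv2.inRange(hsv,(24,150,120),(36,255,255))
    cs,hi=cv2.findContours(y,cv2.RETR_CCOMP,cv2.CHAIN_APPROX_NONE)
    for i,c in enumerate(cs):
        if hi[0,i,3]>=0 and cv2.contourArea(c)>100:
            P=np.array([world(n,u,v,6)[:2] for u,v in c[:,0]]); print("field",*rect(P),c[:,0].mean(0))
im=np.load("scene0.npz")["im"]
cv2.imwrite("pics/crop0.png",cv2.resize(im[165:345,200:400],None,fx=3,fy=3,interpolation=2))
E
```

```text
scene table z 1.5432727044633339
brass [ 655.5 -106.7] [26.8 39.8] 108.4 277 16.9
black [ 442.8 -104.8] [23.9 44.1] 19.0 179 17.0
burl [542.5   9.1] [ 36.1 112.4] 17.7 863 28.9
antler [440.  101.2] [ 25.7 111.1] 164.4 465 25.9
cap [674.1 110.5] [25.3 28. ] 90.7 196 14.2
field [539.1 288.4] [41.8 53.5] 86.7 [460.96428571 246.41666667]
field [ 554.6 -334.4] [40.8 53.7] 80.7 [138.86111111 216.43055556]
field [433.5 293.8] [ 54.6 122.4] 177.2 [460.79104478 207.3358209 ]
field [ 450.3 -317.5] [ 53.8 121.7] 170.7 [163.54700855 181.58974359]
side table z 1.4618733936089257
brass [ 655.3 -108. ] [25.7 42.1] 108.1 256 16.8
black [ 442.8 -106.8] [26.8 40.6] 18.6 314 16.7
burl [542.6   7.9] [ 40. 111.] 18.8 822 28.9
antler [440.   98.5] [ 27.9 107.1] 163.3 510 25.2
cap [672.8 108.6] [25.7 28.4] 108.1 100 13.9
field [ 453.8 -314.2] [ 55.7 121. ] 170.6 [287.98380567 421.75708502]
field [ 557.8 -331.2] [40.7 55.6] 81.0 [369.         408.81034483]
field [437.7 297.3] [ 62.5 122.1] 177.1 [192.26315789 217.29323308]
field [542.7 292.1] [41.4 62.8] 87.3 [241.32727273 210.56363636]
```

View pics/crop0.png

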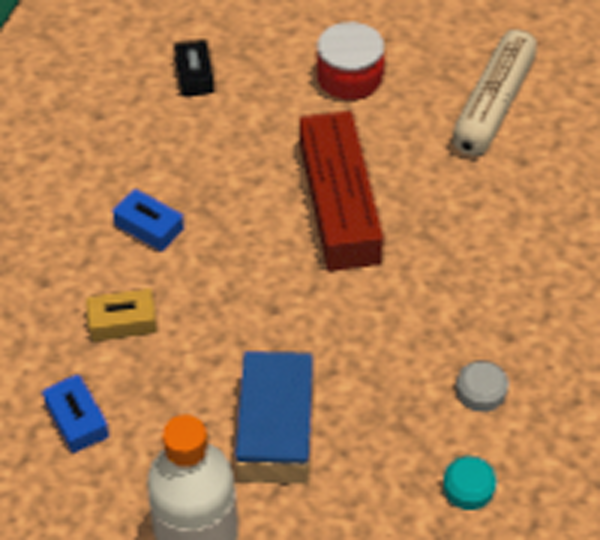

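The crop confirms it: the yellow bolster is at crop (121,313) between two blue ones, the black one at (194,67), the steel cap at (482,386), with the turquoise one below it. Both cameras agree to within about 3 mm, so I start with the brass bolster.

```bash
cat > plan.py <<'E'
import sys; from h import *
x,y,z,yaw=map(float,sys.argv[1:5]); s=state(); p=s["position"]; y0=s["ee_rot"][2]
dy=(yaw-y0+180)%360-180; a=np.radians(yaw); c,n=np.cos(a),np.sin(a); dx,dyy=x-p[0],y-p[1]
print("t",round(s["clock"],1),"pos",np.round(p,1),np.round(s["ee_rot"],1),"grip",round(s["grip_width"],1),round(s["grip_force"],1),"j",np.round(s["joint_pos"][[0,5]]))
print("wz %.2f  tx %.2f ty %.2f tz %.2f (units; final yaw)"%(-np.radians(dy)/.12,(dx*c+dyy*n)/20,(dx*n-dyy*c)/20,(p[2]-z)/20))
E
python3 plan.py 655.4 -107.3 80 -161.7
```

```text
t 0.6 pos [ 226.9 -555.4  207.5] [ 180.     0.  -157.8] grip 85.4 0.0 j [-49. -19.]
wz 0.57  tx -27.38 ty 14.54 tz 6.37 (units; final yaw)
```

```bash
python3 -m jog '[[0,0,0.5,0,0,0.57,1],[-1,0.5,0,0,0,0,1],[-1,0.5,0,0,0,0,1],[-1,0.5,0,0,0,0,1],[-1,0.5,0,0,0,0,1],[-1,0.5,0,0,0,0,1],[-1,0.5,0,0,0,0,1],[-1,0.5,0,0,0,0,1]]' 40 >/dev/null
python3 -m jog '[[-1,0.5,0,0,0,0,1],[-1,0.5,0,0,0,0,1],[-1,0.5,0,0,0,0,1],[-1,0.5,0,0,0,0,1],[-1,0.5,0,0,0,0,1],[-1,0.5,0,0,0,0,1],[-1,0.5,0,0,0,0,1],[-1,0.5,0,0,0,0,1]]' >/dev/null
python3 -m jog '[[-1,0.5,0.5,0,0,0,1],[-1,0.5,0.5,0,0,0,1],[-1,0.5,0.5,0,0,0,1],[-1,0.5,0.5,0,0,0,1],[-1,0.5,0.5,0,0,0,1],[-1,0.5,0.5,0,0,0,1],[-1,0.5,0.5,0,0,0,1],[-1,0.5,0.5,0,0,0,1]]'
python3 plan.py 655.4 -107.3 80 -161.7
```

```text
clock: 3.6
position: [592.5, -191.5, 116.8]
ee_rot: [180.0, -0.0, -161.7]
force: [-0.4, -0.3, -0.6]
grip_width: 85.5
grip_force: 0.0
t 3.6 pos [ 592.5 -191.5  116.8] [ 180.    -0.  -161.7] grip 85.5 0.0 j [  0. -72.]
wz 0.00  tx -4.31 ty 3.01 tz 1.84 (units; final yaw)
```

```bash
python3 -m jog '[[-1,0.7,0,0,0,0,1],[-1,0.7,0,0,0,0,1],[-1,0.7,0,0,0,0,1],[-1,0.7,0,0,0,0,1],[-0.37,0.24,0.8,0,0,0,1],[0,0,1,0,0,0,1],[0,0,0,0,0,0,1],[0,0,0,0,0,0,1]]'
python3 plan.py 655.4 -107.3 10 -161.7
python3 - <<'E'
from h import *
im,d=look("wrist"); cv2.imwrite("pics/w1.png",im)
E
```

```text
clock: 4.6
position: [655.0, -108.2, 81.6]
ee_rot: [-180.0, -0.0, -161.7]
force: [-0.3, -1.0, 0.1]
grip_width: 85.5
grip_force: 0.0
t 4.6 pos [ 655.  -108.2   81.6] [-180.    -0.  -161.7] grip 85.5 0.0 j [  8. -80.]
wz -0.01  tx -0.03 ty 0.04 tz 3.58 (units; final yaw)
```

View pics/w1.png

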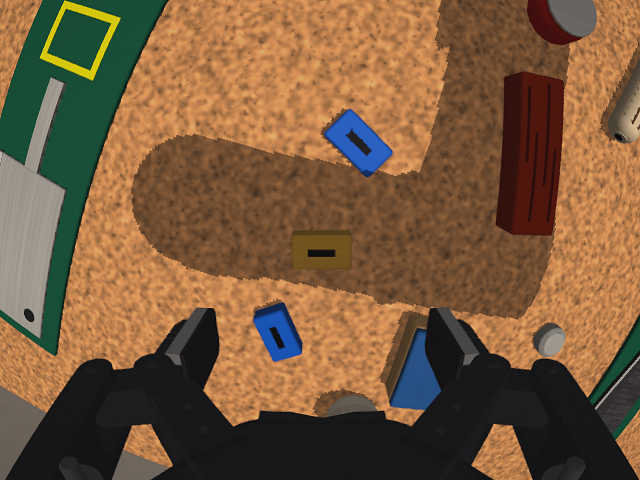

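The wrist view shows the yellow bolster at (321,250), level and centred between the fingers (205 and 440), so I descend and grip.

```bash
python3 -m jog '[[0,0,1,0,0,0,1],[0,0,1,0,0,0,1],[0,0,1,0,0,0,1],[0,0,0.55,0,0,0,1],[0,0,0,0,0,0,0.2],[0,0,0,0,0,0,0.2],[0,0,0,0,0,0,0.2],[0,0,0,0,0,0,0.2]]' 40; python3 plan.py 556.2 -332.8 80 170.65
```

```text
clock: 5.65
position: [655.6, -107.4, 11.1]
ee_rot: [-180.0, 0.1, -161.7]
force: [-0.7, -0.3, 0.0]
grip_width: 17.2
grip_force: 0.0
t 5.7 pos [ 655.6 -107.4   11.1] [-1.800e+02  1.000e-01 -1.617e+02] grip 17.2 0.0 j [  8. -80.]
wz 4.02  tx 3.07 ty -11.93 tz -3.44 (units; final yaw)
```

```bash
python3 - <<'E'
from h import *
im,d=look("wrist"); cv2.imwrite("pics/w2.png",im)
E
```

```text
(no output)
```

View pics/w2.png

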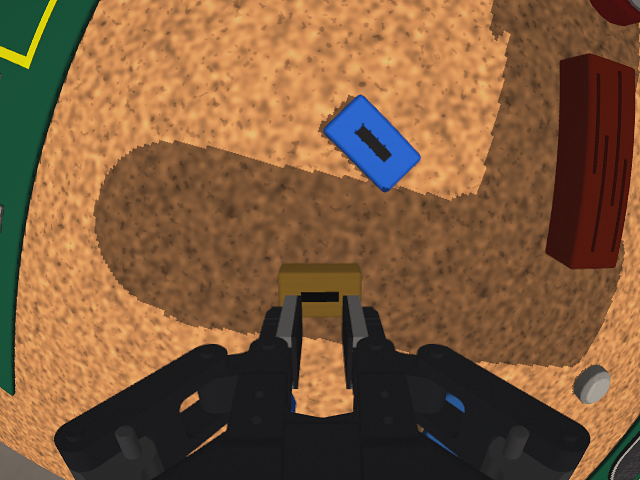

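The bolster was not gripped: it is unmoved at (320,290) with the pads (293,297) and (351,297) above its top. I'll measure from the wrist depth where the tips really are.

```bash
cat >> h.py <<'E'
def wcloud(d):
    p=camera_params("wrist");K=np.array(p["K"]);T=np.array(p["hand_eye"])
    v,u=np.mgrid[:480,:640];a=(u-K[0,2])/K[0,0];b=(v-K[1,2])/K[1,1];r=np.hypot(a,b)+1e-9
    t=np.tan(np.clip(r,0,1.5))/r; P=np.stack([a*t*d,b*t*d,d],-1)
    return P@T[:3,:3].T+T[:3,3]
E
python3 - <<'E'
from h import *
im,d=look("wrist");P=wcloud(d)
for u,v in[(320,270),(320,290),(320,310),(292,300),(292,310),(295,330),(297,370),(352,300),(350,330),(290,290),(320,350),(285,303),(270,320)]: print(u,v,np.round(P[v,u],1))
print(state()["position"],state()["grip_width"])
E
```

```text
320 270 [11.8 -0.6 -0.7]
320 290 [ 3.2 -0.6 -4.7]
320 310 [-7.5 -0.6 -4.6]
292 300 [ 11.1 -11.6 -32.9]
292 310 [ 10.6 -11.  -40.7]
295 330 [ 10.9  -8.9 -56.5]
297 370 [ -3.2  -8.4 -60.1]
352 300 [ 11.1  12.2 -32.8]
350 330 [ 11.4   9.6 -57.3]
290 290 [  2.9 -14.9  -4.3]
320 350 [-40.9  -0.7  11.4]
285 303 [ 10.6 -14.2 -34.7]
270 320 [  7.  -19.4 -42.3]
[ 655.43990755 -107.40521271   10.80867045] 16.652489975885025
```

The finger tips are actually about 31 mm *behind* the reported TCP (world z about 42 now), not 8 mm ahead as specified. I'll work with the measured offset: open, go down in steps and watch the force.

```bash
python3 -m jog '[[0,0,0,0,0,0,1],[0,0,0,0,0,0,1],[0,0,0,0,0,0,1],[0,0,0,0,0,0,1],[0,0,1,0,0,0,1],[0,0,0.5,0,0,0,1],[0,0,0,0,0,0,1],[0,0,0,0,0,0,1]]' 
python3 - <<'E'
from h import *
im,d=look("wrist");P=wcloud(d); cv2.imwrite("pics/w3.png",im);np.save("w3.npy",P)
m=(abs(P[...,0]-8)<6)&(abs(abs(P[...,1])-48)<10)&(P[...,2]<-5)&(d>0)
print(P[m][:,2].max(), np.percentile(P[m][:,2],[50,90,99]))
E
```

```text
clock: 6.75
position: [655.5, -107.5, -19.4]
ee_rot: [-180.0, 0.0, -161.7]
force: [-0.9, 1.0, 0.3]
grip_width: 85.6
grip_force: 0.0
-17.28400325658785 [-74.90585107 -19.46254881 -18.39616982]
```

```bash
python3 -m jog '[[0,0,0.4,0,0,0,1],[0,0,0,0,0,0,1],[0,0,0,0,0,0,0.4],[0,0,0,0,0,0,0.4],[0,0,0,0,0,0,0.4],[0,0,0,0,0,0,0.4],[0,0,0,0,0,0,0.4],[0,0,0,0,0,0,0.4]]' 40;  python3 -m jog '[[0,0,0,0,0,0,0.2],[0,0,0,0,0,0,0.2],[0,0,0,0,0,0,0.2],[0,0,0,0,0,0,0.2],[0,0,0,0,0,0,0.2],[0,0,0,0,0,0,0.2],[0,0,0,0,0,0,0.2],[0,0,0,0,0,0,0.2]]' 40; python3 plan.py 556.2 -332.8 60 170.65
```

```text
clock: 7.8
position: [656.9, -107.3, -24.9]
ee_rot: [-179.9, 0.2, -161.7]
force: [-0.5, 1.1, 6.9]
grip_width: 38.9
grip_force: 45.8
clock: 8.8
position: [656.9, -107.4, -24.9]
ee_rot: [-179.9, 0.2, -161.7]
force: [0.2, 0.6, 7.1]
grip_width: 38.7
grip_force: 45.8
t 8.8 pos [ 656.9 -107.4  -24.9] [-179.9    0.2 -161.7] grip 38.7 45.8 j [  8. -80.]
wz 4.03  tx 3.14 ty -11.94 tz -4.25 (units; final yaw)
```

Gripped at 38.7 mm with 46 N. I lift, turn and carry it to the square mat's short field.

```bash
python3 -m jog '[[0,0,-1,0,0,0,0.2],[0,0,-1,0,0,1,0.2],[0,0,-1,0,0,1,0.2],[0,0,-1,0,0,1,0.2],[0,0,-0.37,0,0,1,0.2],[0.26,-1,0,0,0,0,0.2],[0.26,-1,0,0,0,0,0.2],[0.26,-1,0,0,0,0,0.2]]' 40;  python3 -m jog '[[0.26,-1,0,0,0,0,0.2],[0.26,-1,0,0,0,0,0.2],[0.26,-1,0,0,0,0,0.2],[0.26,-1,0,0,0,0,0.2],[0.26,-1,0,0,0,0,0.2],[0.26,-1,0,0,0,0,0.2],[0.26,-1,0,0,0,0,0.2],[0.26,-1,0,0,0,0,0.2]]' 40
python3 -m jog '[[0.26,-0.9,0,0,0,0,0.2],[0,0,1,0,0,0,0.2],[0,0,1,0,0,0,0.2],[0,0,0,0,0,0,0.2],[0,0,0,0,0,0,0.2],[0,0,0,0,0,0,0.2],[0,0,0,0,0,0,0.2],[0,0,0,0,0,0,0.2]]'
python3 plan.py 556.2 -332.8 -17 170.65
python3 - <<'E'
from h import *
im,d=look("wrist"); cv2.imwrite("pics/w4.png",im)
E
```

```text
clock: 9.8
position: [629.2, -165.8, 59.6]
ee_rot: [-180.0, -0.0, 170.8]
force: [-1.0, -1.0, -0.8]
grip_width: 39.0
grip_force: 41.8
clock: 10.8
position: [563.1, -316.7, 59.8]
ee_rot: [180.0, -0.0, 170.8]
force: [-0.7, 0.1, -0.5]
grip_width: 39.2
grip_force: 41.8
clock: 11.8
position: [555.8, -332.4, 20.3]
ee_rot: [-180.0, 0.0, 170.8]
force: [-0.5, -0.1, -0.5]
grip_width: 38.9
grip_force: 41.8
t 11.8 pos [ 555.8 -332.4   20.3] [-180.     0.   170.8] grip 38.9 41.8 j [-13. -86.]
wz 0.02  tx -0.02 ty -0.02 tz 1.86 (units; final yaw)
```

View pics/w4.png

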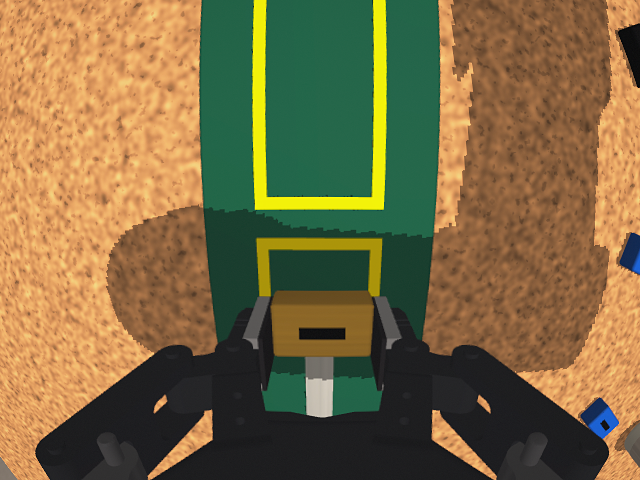

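Bolster held square, centred laterally on the field (321 against 319). Lowering and releasing it.

```bash
python3 -m jog '[[0,0,1,0,0,0,0.2],[0,0,0.85,0,0,0,0.2],[0,0,0,0,0,0,0.2],[0,0,0,0,0,0,0.7],[0,0,0,0,0,0,0.7],[0,0,0,0,0,0,0.7],[0,0,-1,0,0,0,1],[0,0,-1,0,0,0,1]]' 40;  python3 plan.py 542.5 8.5 70 -161.8
```

```text
clock: 12.85
position: [556.1, -332.7, 25.1]
ee_rot: [-180.0, 0.1, 170.8]
force: [0.9, -1.3, -0.2]
grip_width: 85.5
grip_force: 0.0
t 12.8 pos [ 556.1 -332.7   25.1] [-1.800e+02  1.000e-01  1.708e+02] grip 85.5 0.0 j [-13. -86.]
wz -3.98  tx -4.68 ty 16.42 tz -2.25 (units; final yaw)
```

```bash
python3 -m jog '[[0,0,-0.8,0,0,-1,1],[0,0,0,0,0,-1,1],[0,0,0,0,0,-1,1],[0,0,0,0,0,-0.98,1],[-0.28,1,0,0,0,0,1],[-0.28,1,0,0,0,0,1],[-0.28,1,0,0,0,0,1],[-0.28,1,0,0,0,0,1]]' >/dev/null
python3 -m jog '[[-0.28,1,0,0,0,0,1],[-0.28,1,0,0,0,0,1],[-0.28,1,0,0,0,0,1],[-0.28,1,0,0,0,0,1],[-0.28,1,0,0,0,0,1],[-0.28,1,0,0,0,0,1],[-0.28,1,0,0,0,0,1],[-0.28,1,0,0,0,0,1]]'
python3 -m jog '[[-0.28,1,0,0,0,0,1],[-0.28,1,0,0,0,0,1],[-0.28,1,0,0,0,0,1],[-0.28,1,0,0,0,0,1],[-0.2,0.4,0,0,0,0,1],[0,0,0,0,0,0,1],[0,0,0,0,0,0,1],[0,0,0,0,0,0,1]]'
python3 plan.py 542.5 8.5 -19 -161.8
python3 - <<'E'
from h import *
im,d=look("wrist"); cv2.imwrite("pics/w5.png",im)
im,d=look("side"); cv2.imwrite("pics/s5.png",im)
E
```

```text
clock: 14.85
position: [544.4, -82.1, 38.9]
ee_rot: [180.0, -0.0, -161.8]
force: [0.6, 0.6, -1.0]
grip_width: 85.4
grip_force: 0.0
clock: 15.85
position: [542.3, 7.9, 38.8]
ee_rot: [180.0, -0.0, -161.9]
force: [-0.0, 0.7, 0.5]
grip_width: 85.4
grip_force: 0.0
t 15.8 pos [542.3   7.9  38.8] [ 180.    -0.  -161.9] grip 85.4 0.0 j [ 22. -94.]
wz -0.01  tx -0.02 ty 0.03 tz 2.89 (units; final yaw)
```

View pics/w5.png

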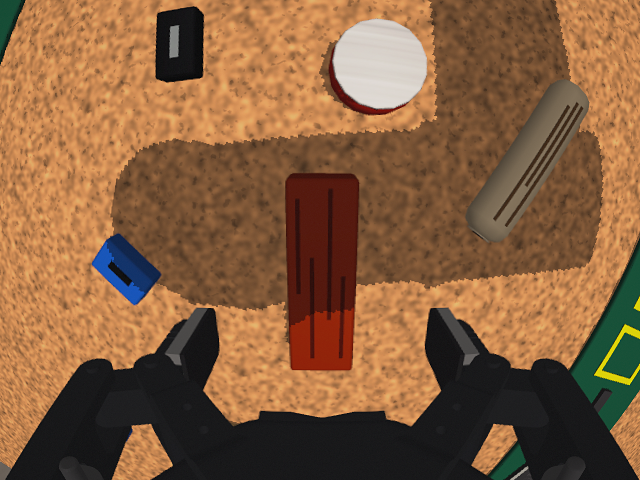

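Burl lies straight between the fingers, centred at (322,270). Gripping.

```bash
python3 -m jog '[[0,0,1,0,0,0,1],[0,0,1,0,0,0,1],[0,0,0.9,0,0,0,1],[0,0,0,0,0,0,1],[0,0,0,0,0,0,0.2],[0,0,0,0,0,0,0.2],[0,0,0,0,0,0,0.2],[0,0,0,0,0,0,0.2]]' 40;  python3 plan.py 452 -316 50 170.65
```

```text
clock: 16.95
position: [543.0, 8.6, -18.2]
ee_rot: [-180.0, 0.1, -161.8]
force: [0.8, 1.0, 3.1]
grip_width: 35.3
grip_force: 42.1
t 16.9 pos [543.    8.6 -18.2] [-1.800e+02  1.000e-01 -1.618e+02] grip 35.3 42.1 j [ 22. -94.]
wz 4.00  tx 1.85 ty -16.75 tz -3.41 (units; final yaw)
```

View pics/s5.png

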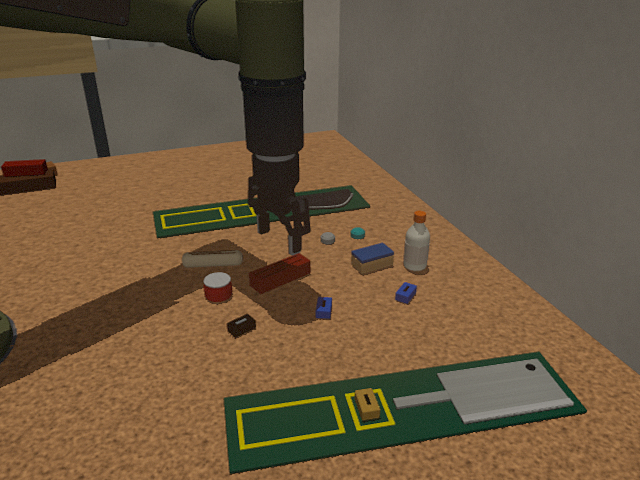

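The brass bolster sits well in its field (367,405), and the burl is gripped at 35.3 mm. Carrying it to the long field.

```bash
python3 -m jog '[[0,0,-1,0,0,0,0.2],[0,0,-1,0,0,0,0.2],[0,0,-1,0,0,1,0.2],[0,0,-0.4,0,0,1,0.2],[0,0,0,0,0,1,0.2],[0,0,0,0,0,1,0.2],[0.11,-1,0,0,0,0,0.2],[0.11,-1,0,0,0,0,0.2]]' 40 >/dev/null;  python3 -m jog '[[0.11,-1,0,0,0,0,0.2],[0.11,-1,0,0,0,0,0.2],[0.11,-1,0,0,0,0,0.2],[0.11,-1,0,0,0,0,0.2],[0.11,-1,0,0,0,0,0.2],[0.11,-1,0,0,0,0,0.2],[0.11,-1,0,0,0,0,0.2],[0.11,-1,0,0,0,0,0.2]]' >/dev/null
python3 -m jog '[[0.11,-1,0,0,0,0,0.2],[0.11,-1,0,0,0,0,0.2],[0.11,-1,0,0,0,0,0.2],[0.11,-1,0,0,0,0,0.2],[0.11,-1,0,0,0,0,0.2],[0.11,-1,0,0,0,0,0.2],[0.09,-0.75,0,0,0,0,0.2],[0,0,1,0,0,0,0.2]]'
python3 plan.py 452 -316 -11.5 170.65
```

```text
clock: 19.95
position: [452.0, -318.0, 30.3]
ee_rot: [-179.9, 0.2, 170.6]
force: [0.0, -0.0, -1.7]
grip_width: 35.4
grip_force: 41.6
t 19.9 pos [ 452.  -318.    30.3] [-179.9    0.2  170.6] grip 35.4 41.6 j [-14. -85.]
wz -0.01  tx 0.02 ty 0.10 tz 2.09 (units; final yaw)
```

Lower and release it, then rise and head for the cap.

```bash
python3 -m jog '[[0,0.08,1,0,0,0,0.2],[0,0,1,0,0,0,0.2],[0,0,0.08,0,0,0,0.2],[0,0,0,0,0,0,0.2],[0,0,0,0,0,0,0.7],[0,0,0,0,0,0,0.7],[0,0,0,0,0,0,0.7],[0,0,-0.5,0,0,0,1]]' 40; python3 -m jog '[[0,0,-1,0,0,0,1],[0,0,-1,0,0,0,1],[0,0,-0.5,0,0,0,1],[0,0,0,0,0,0,1],[0,0,0,0,0,0,1],[0,0,0,0,0,0,1],[0,0,0,0,0,0,1],[0,0,0,0,0,0,1]]'
python3 plan.py 673.5 109.5 50 170.65
python3 - <<'E'
from h import *
im,d=look("wrist"); cv2.imwrite("pics/w6.png",im)
E
```

```text
clock: 20.95
position: [451.1, -314.3, -3.1]
ee_rot: [180.0, -0.1, 170.7]
force: [0.1, 0.0, 0.3]
grip_width: 76.0
grip_force: 0.0
clock: 21.95
position: [451.6, -314.5, 47.0]
ee_rot: [180.0, -0.0, 170.7]
force: [0.1, -0.4, 1.1]
grip_width: 85.1
grip_force: 0.0
t 21.9 pos [ 451.6 -314.5   47. ] [180.   -0.  170.7] grip 85.1 0.0 j [-14. -85.]
wz 0.00  tx -7.50 ty 22.72 tz -0.15 (units; final yaw)
```

View pics/w6.png

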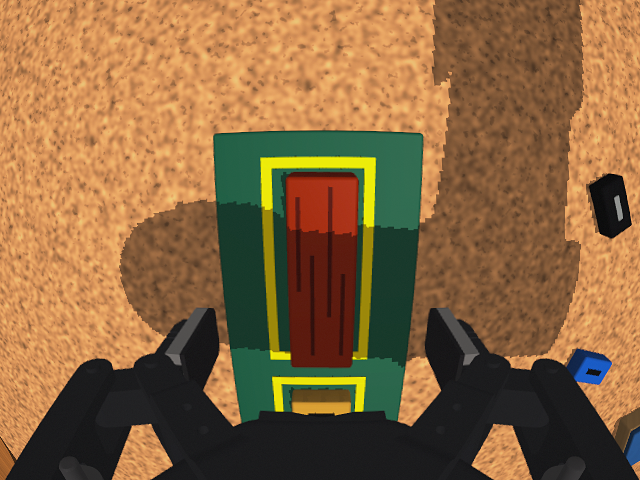

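Burl lies in the long field, (322,270). To the cap now.

```bash
python3 -m jog '[[-0.33,1,0,0,0,0,1],[-0.33,1,0,0,0,0,1],[-0.33,1,0,0,0,0,1],[-0.33,1,0,0,0,0,1],[-0.33,1,0,0,0,0,1],[-0.33,1,0,0,0,0,1],[-0.33,1,0,0,0,0,1],[-0.33,1,0,0,0,0,1]]' >/dev/null
python3 -m jog '[[-0.33,1,0,0,0,0,1],[-0.33,1,0,0,0,0,1],[-0.33,1,0,0,0,0,1],[-0.33,1,0,0,0,0,1],[-0.33,1,0,0,0,0,1],[-0.33,1,0,0,0,0,1],[-0.33,1,0,0,0,0,1],[-0.33,1,0,0,0,0,1]]' >/dev/null
python3 -m jog '[[-0.33,1,0,0,0,0,1],[-0.33,1,0,0,0,0,1],[-0.33,1,0,0,0,0,1],[-0.33,1,0,0,0,0,1],[-0.33,1,0,0,0,0,1],[-0.33,1,0,0,0,0,1],[-0.24,0.72,0,0,0,0,1],[0,0,0,0,0,0,1]]'
python3 plan.py 673.5 109.5 -22.5 170.65
python3 - <<'E'
from h import *
im,d=look("wrist"); cv2.imwrite("pics/w7.png",im); P=wcloud(d)
s=state();T=R.from_euler("xyz",s["ee_rot"],degrees=True).as_matrix();W=P@T.T+s["position"]
m=(np.hypot(W[...,0]-673,W[...,1]-109)<25)&(W[...,2]>8)&(W[...,2]<20)&(d>0)
print(m.sum(),(W[m].min(0)+W[m].max(0))/2,np.ptp(W[m],axis=0))
f,dd=look("scene");W=cloud("scene",dd)
m=(np.hypot(W[...,0]-452,W[...,1]+316)<75)&(W[...,2]>28)&(W[...,2]<42)&(dd>0)
import meas;print("burl",meas.rect(W[m][:,:2]))
m=(np.hypot(W[...,0]-556,W[...,1]+333)<32)&(W[...,2]>18)&(W[...,2]<28)&(dd>0)
print("brass",meas.rect(W[m][:,:2]))
E
```

```text
clock: 25.0
position: [673.7, 110.4, 46.9]
ee_rot: [-180.0, -0.0, 170.7]
force: [0.3, 0.1, -0.2]
grip_width: 85.8
grip_force: 0.0
t 25.0 pos [673.7 110.4  46.9] [-180.    -0.   170.7] grip 85.8 0.0 j [  26. -125.]
wz 0.01  tx 0.00 ty -0.05 tz 3.47 (units; final yaw)
1919 [673.21789744 108.70013433  12.0607945 ] [29.72033709 29.2688629   7.95138997]
burl (array([ 451.6, -312.7]), array([ 38.1, 114.1]), 170.6)
brass (array([ 554. , -329.9]), array([26.3, 40.4]), 81.0)
```

View pics/w7.png

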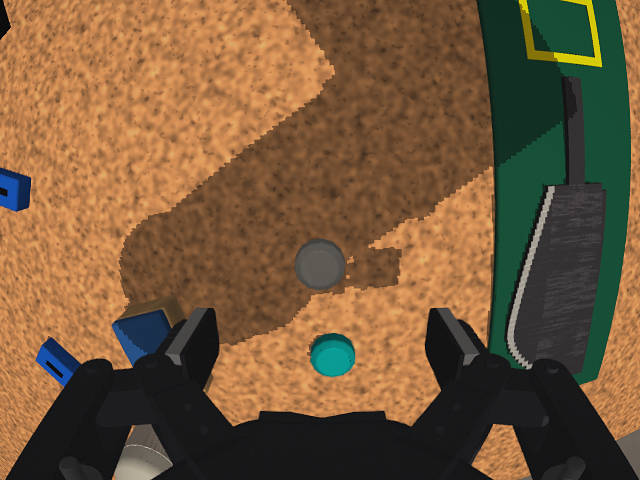

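The grey cap is at (320,264), centred; the turquoise one at (332,355) is clear of the pads. Gripping the grey one.

```bash
python3 -m jog '[[0,-0.05,1,0,0,0,1],[0,0,1,0,0,0,1],[0,0,1,0,0,0,1],[0,0,0.5,0,0,0,1],[0,0,0,0,0,0,0.2],[0,0,0,0,0,0,0.2],[0,0,0,0,0,0,0.2],[0,0,0,0,0,0,0.2]]' 40;  python3 plan.py 451.8 -314 60 170.65
```

```text
clock: 26.1
position: [674.1, 108.8, -21.4]
ee_rot: [179.9, 0.1, 170.7]
force: [0.3, 0.1, 3.9]
grip_width: 27.2
grip_force: 39.5
t 26.1 pos [674.1 108.8 -21.4] [1.799e+02 1.000e-01 1.707e+02] grip 27.2 39.5 j [  26. -125.]
wz 0.00  tx 7.53 ty -22.66 tz -4.07 (units; final yaw)
```

```bash
python3 -m jog '[[0,0,-0.5,0,0,0,0.2],[0,0,-0.8,0,0,0,0.2],[0,0,-1,0,0,0,0.2],[0,0,-1,0,0,0,0.2],[0,0,-0.8,0,0,0,0.2],[0,0,0,0,0,0,0.2],[0,0,0,0,0,0,0.2],[0,0,0,0,0,0,0.2]]' 40
python3 - <<'E'
from h import *
im,d=look("wrist"); cv2.imwrite("pics/w8.png",im[150:420,170:470]); P=wcloud(d)
for u,v in[(320,300),(320,310),(320,320),(320,330),(310,315),(330,315)]: print(np.round(P[v,u],1))
E
```

```text
clock: 27.1
position: [672.7, 108.4, 58.0]
ee_rot: [-180.0, -0.1, 170.7]
force: [0.5, -0.3, -0.6]
grip_width: 27.2
grip_force: 39.5
[ 11.9  -0.5 -34.2]
[  8.2  -0.5 -35.6]
[  3.7  -0.5 -35.6]
[ -1.4  -0.5 -34.6]
[  5.7  -4.5 -35.1]
[  5.8   3.4 -35.2]
```

View pics/w8.png

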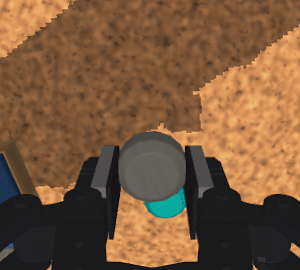

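Cap held level, its top at tool z −35, so it will rest on the burl at TCP z about 12.6.

```bash
python3 -m jog '[[0.33,-1,0,0,0,0,0.2],[0.33,-1,0,0,0,0,0.2],[0.33,-1,0,0,0,0,0.2],[0.33,-1,0,0,0,0,0.2],[0.33,-1,0,0,0,0,0.2],[0.33,-1,0,0,0,0,0.2],[0.33,-1,0,0,0,0,0.2],[0.33,-1,0,0,0,0,0.2]]' >/dev/null
python3 -m jog '[[0.33,-1,0,0,0,0,0.2],[0.33,-1,0,0,0,0,0.2],[0.33,-1,0,0,0,0,0.2],[0.33,-1,0,0,0,0,0.2],[0.33,-1,0,0,0,0,0.2],[0.33,-1,0,0,0,0,0.2],[0.33,-1,0,0,0,0,0.2],[0.33,-1,0,0,0,0,0.2]]' >/dev/null
python3 -m jog '[[0.33,-1,0,0,0,0,0.2],[0.33,-1,0,0,0,0,0.2],[0.33,-1,0,0,0,0,0.2],[0.33,-1,0,0,0,0,0.2],[0.33,-1,0,0,0,0,0.2],[0.33,-1,0,0,0,0,0.2],[0.25,-0.66,0.5,0,0,0,0.2],[0,0,0,0,0,0,0.2]]'
python3 plan.py 451.6 -314 13.4 170.65
```

```text
clock: 30.15
position: [450.2, -314.8, 47.7]
ee_rot: [180.0, -0.1, 170.6]
force: [-1.1, -0.2, -1.0]
grip_width: 27.3
grip_force: 39.5
t 30.1 pos [ 450.2 -314.8   47.7] [ 1.800e+02 -1.000e-01  1.706e+02] grip 27.3 39.5 j [-14. -85.]
wz -0.01  tx -0.06 ty 0.05 tz 1.71 (units; final yaw)
```

```bash
python3 -m jog '[[-0.06,0.05,0.8,0,0,0,0.2],[0,0,0.6,0,0,0,0.2],[0,0,0.3,0,0,0,0.2],[0,0,0,0,0,0,0.2],[0,0,0,0,0,0,0.2],[0,0,0,0,0,0,0.45],[0,0,0,0,0,0,0.55],[0,0,0,0,0,0,0.65]]' 40
python3 -m jog '[[0,0,0,0,0,0,0.8],[0,0,-0.5,0,0,0,0.8],[0,0,-1,0,0,0,0.8],[0,0,-1,0,0,0,0.8],[0,0,0,0,0,0,1],[0,0,0,0,0,0,1],[0,0,0,0,0,0,1],[0,0,0,0,0,0,1]]'
python3 plan.py 442.8 -105.8 40 -71.2
python3 - <<'E'
from h import *
im,d=look("wrist"); cv2.imwrite("pics/w9.png",im)
E
```

```text
clock: 31.15
position: [453.0, -313.6, 15.5]
ee_rot: [-180.0, 0.0, 170.7]
force: [0.4, 0.1, -0.5]
grip_width: 55.6
grip_force: 0.0
clock: 32.15
position: [452.6, -313.4, 64.6]
ee_rot: [180.0, -0.1, 170.7]
force: [-0.6, 0.1, -0.1]
grip_width: 85.2
grip_force: 0.0
t 32.1 pos [ 452.6 -313.4   64.6] [ 1.800e+02 -1.000e-01  1.707e+02] grip 85.2 0.0 j [-14. -86.]
wz -17.18  tx -9.98 ty -2.88 tz 1.23 (units; final yaw)
```

View pics/w9.png

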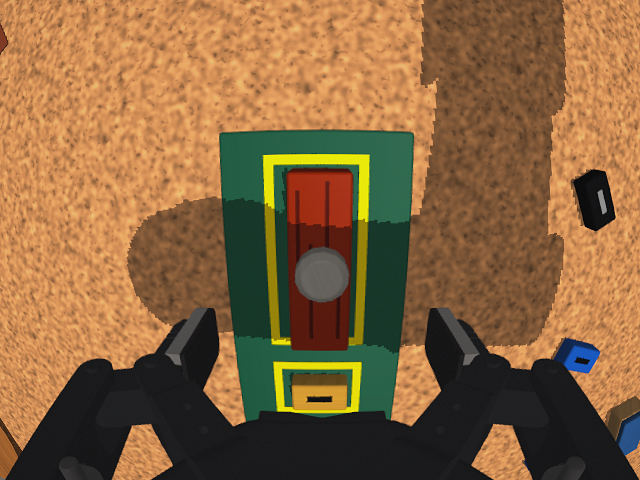

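The cap stands at (322,274), the middle of the burl. On to the black bolster.

```bash
python3 -m jog '[[0,0,0,0,0,-1,1],[0,0,0,0,0,-1,1],[0,0,0,0,0,-1,1],[0,0,0,0,0,-1,1],[0,0,0,0,0,-1,1],[0,0,0,0,0,-1,1],[0,0,0,0,0,-1,1],[0,0,0,0,0,-1,1]]' >/dev/null
python3 -m jog '[[0,0,0,0,0,-1,1],[0,0,0,0,0,-1,1],[0,0,0,0,0,-1,1],[0,0,0,0,0,-1,1],[0,0,0,0,0,-1,1],[0,0,0,0,0,-1,1],[0,0,0,0,0,-1,1],[0,0,0,0,0,-1,1]]' >/dev/null
python3 -m jog '[[0,0,0,0,0,-0.6,1],[0,0,0,0,0,-0.58,1],[-1,-0.3,0,0,0,0,1],[-1,-0.3,0,0,0,0,1],[-1,-0.3,0,0,0,0,1],[-1,-0.3,0,0,0,0,1],[-1,-0.3,0,0,0,0,1],[-1,-0.3,0,0,0,0,1]]'
python3 plan.py 442.8 -105.8 40 -71.2
```

```text
clock: 35.2
position: [448.2, -187.7, 65.1]
ee_rot: [180.0, 0.0, -71.2]
force: [0.2, 0.4, 0.4]
grip_width: 85.2
grip_force: 0.0
t 35.2 pos [ 448.2 -187.7   65.1] [180.    0.  -71.2] grip 85.2 0.0 j [ 1. 18.]
wz -0.00  tx -3.96 ty -1.06 tz 1.26 (units; final yaw)
```

```bash
python3 -m jog '[[-1,-0.26,0.4,0,0,0,1],[-1,-0.26,0.4,0,0,0,1],[-1,-0.26,0.4,0,0,0,1],[-0.97,-0.26,0,0,0,0,1],[0,0,0,0,0,0,1],[0,0,0,0,0,0,1],[0,0,0,0,0,0,1],[0,0,0,0,0,0,1]]' >/dev/null
python3 plan.py 442.8 -105.8 -22.5 -71.2
python3 - <<'E'
from meas import *
im,d=look("wrist"); cv2.imwrite("pics/w10.png",im); P=wcloud(d)
s=state();T=R.from_euler("xyz",s["ee_rot"],degrees=True).as_matrix();W=P@T.T+s["position"]
print(obj(W,d>0,(443,-105),16,32))
E
```

```text
t 36.2 pos [ 442.4 -106.9   41.2] [180.    0.  -71.3] grip 85.7 0.0 j [12.  7.]
wz -0.01  tx -0.04 ty -0.03 tz 3.19 (units; final yaw)
(array([ 443.5, -106.7]), array([24.4, 39.8]), 18.8, 2943, 15.9)
```

View pics/w10.png

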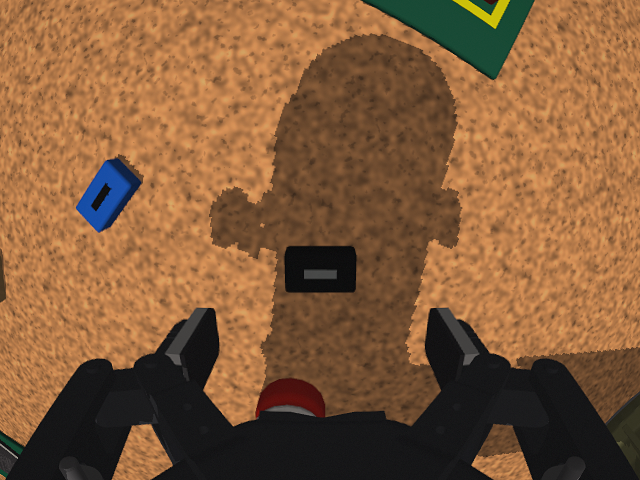

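Black bolster centred at (320,269). Gripping.

```bash
python3 -m jog '[[0,0,1,0,0,0,1],[0,0,1,0,0,0,1],[0,0,1,0,0,0,1],[0,0,0.18,0,0,0,1],[0,0,0,0,0,0,0.2],[0,0,0,0,0,0,0.2],[0,0,0,0,0,0,0.2],[0,0,0,0,0,0,0.2]]' 40;  python3 plan.py 541 290.2 60 -2.85
```

```text
clock: 37.25
position: [443.3, -106.4, -21.2]
ee_rot: [-179.9, -0.0, -71.2]
force: [-0.5, 0.4, 4.0]
grip_width: 38.7
grip_force: 41.7
t 37.2 pos [ 443.3 -106.4  -21.2] [-179.9   -0.   -71.2] grip 38.7 41.7 j [12.  7.]
wz -9.94  tx 3.89 ty -20.05 tz -4.06 (units; final yaw)
```

```bash
python3 -m jog '[[0,0,-1,0,0,0,0.2],[0,0,-1,0,0,0,0.2],[0,0,-1,0,0,-1,0.2],[0,0,-1,0,0,-1,0.2],[0,0,0,0,0,-1,0.2],[0,0,0,0,0,-1,0.2],[0,0,0,0,0,-1,0.2],[0,0,0,0,0,-1,0.2]]' >/dev/null
python3 -m jog '[[0,0,0,0,0,-1,0.2],[0,0,0,0,0,-1,0.2],[0,0,0,0,0,-1,0.2],[0,0,0,0,0,-0.94,0.2],[0.2,-1,0,0,0,0,0.2],[0.2,-1,0,0,0,0,0.2],[0.2,-1,0,0,0,0,0.2],[0.2,-1,0,0,0,0,0.2]]' >/dev/null
python3 -m jog '[[0.2,-1,0,0,0,0,0.2],[0.2,-1,0,0,0,0,0.2],[0.2,-1,0,0,0,0,0.2],[0.2,-1,0,0,0,0,0.2],[0.2,-1,0,0,0,0,0.2],[0.2,-1,0,0,0,0,0.2],[0.2,-1,0,0,0,0,0.2],[0.2,-1,0,0,0,0,0.2]]' >/dev/null
python3 -m jog '[[0.2,-1,0,0,0,0,0.2],[0.2,-1,0,0,0,0,0.2],[0.2,-1,0,0,0,0,0.2],[0.2,-1,0,0,0,0,0.2],[0.2,-1,0,0,0,0,0.2],[0.2,-1,0,0,0,0,0.2],[0.2,-1,1,0,0,0,0.2],[0,-1,1,0,0,0,0.2]]'
python3 plan.py 541 290.2 -14.3 -2.85
```

```text
clock: 41.25
position: [538.9, 290.7, 17.3]
ee_rot: [-180.0, -0.0, -2.9]
force: [0.0, -0.3, -0.0]
grip_width: 38.4
grip_force: 41.2
t 41.2 pos [538.9 290.7  17.3] [-180.    -0.    -2.9] grip 38.4 41.2 j [47. 40.]
wz -0.01  tx 0.11 ty 0.02 tz 1.58 (units; final yaw)
```

```bash
python3 -m jog '[[0.1,0.02,1,0,0,0,0.2],[0,0,0.5,0,0,0,0.2],[0,0,0,0,0,0,0.2],[0,0,0,0,0,0,0.2],[0,0,0,0,0,0,0.7],[0,0,0,0,0,0,0.7],[0,0,0,0,0,0,0.7],[0,0,0,0,0,0,1]]'
python3 -m jog '[[0,0,-1,0,0,0,1],[0,0,-1,0,0,0,1],[0,0,-1,0,0,0,1],[0,0,0,0,0,0,1],[0,0,0,0,0,0,1],[0,0,0,0,0,0,1],[0,0,0,0,0,0,1],[0,0,0,0,0,0,1]]' >/dev/null
python3 plan.py 440 100 40 -16.2
python3 - <<'E'
from h import *
im,d=look("wrist"); cv2.imwrite("pics/w11.png",im)
E
```

```text
clock: 42.25
position: [540.4, 288.8, -12.2]
ee_rot: [-180.0, -0.0, -2.9]
force: [0.3, -0.5, -0.3]
grip_width: 75.5
grip_force: 0.0
t 43.2 pos [540.3 288.6  47.3] [180.    0.   -2.9] grip 85.5 0.0 j [47. 40.]
wz 1.94  tx -2.19 ty 10.45 tz 0.37 (units; final yaw)
```

View pics/w11.png

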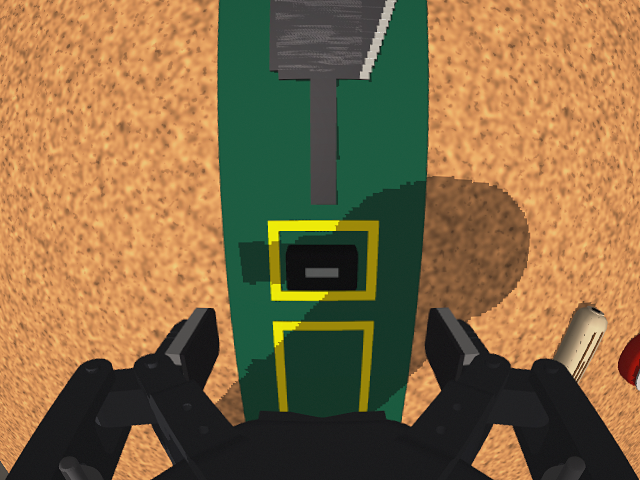

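Black bolster is centred in its field, (322,267). To the antler.

```bash
python3 -m jog '[[0,0,0,0,0,1,1],[0,0,0,0,0,0.94,1],[-0.21,1,0,0,0,0,1],[-0.21,1,0,0,0,0,1],[-0.21,1,0,0,0,0,1],[-0.21,1,0,0,0,0,1],[-0.21,1,0,0,0,0,1],[-0.21,1,0,0,0,0,1]]' >/dev/null
python3 -m jog '[[-0.21,1,0,0,0,0,1],[-0.21,1,0,0,0,0,1],[-0.21,1,0,0,0,0,1],[-0.21,1,0.3,0,0,0,1],[-0.1,0.43,0,0,0,0,1],[0,0,0,0,0,0,1],[0,0,0,0,0,0,1],[0,0,0,0,0,0,1]]' >/dev/null
python3 plan.py 440 100 -19 -16.2
python3 - <<'E'
from meas import *
im,d=look("wrist"); cv2.imwrite("pics/w12.png",im); P=wcloud(d)
s=state();T=R.from_euler("xyz",s["ee_rot"],degrees=True).as_matrix();W=P@T.T+s["position"]
m=(np.hypot(W[...,0]-440,W[...,1]-100)<68)&(W[...,2]>12)&(W[...,2]<30)&(d>0); n,l,st,c=cv2.connectedComponentsWithStats(m.astype(np.uint8)); k=1+np.argmax(st[1:,4])
print(rect(W[l==k][:,:2]))
E
```

```text
t 45.3 pos [440.1 101.1  41.7] [180.    0.  -16.2] grip 85.3 0.0 j [39. 35.]
wz 0.00  tx 0.01 ty 0.06 tz 3.04 (units; final yaw)
(array([441.3,  99.8]), array([ 26.3, 108. ]), 164.3)
```

View pics/w12.png

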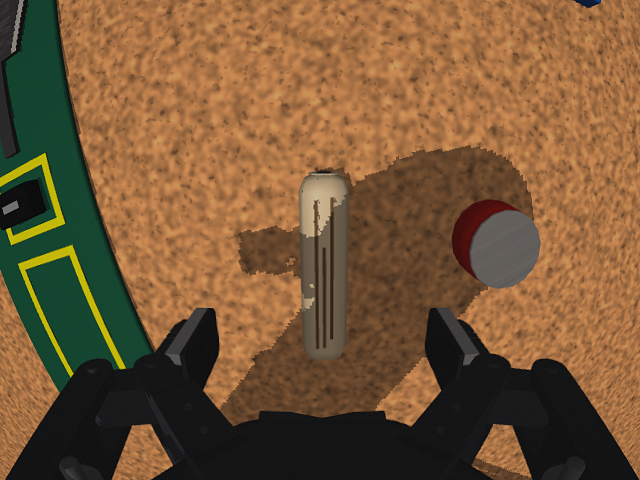

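Antler is centred at (324,265); the tin is to the right, so I descend with a narrower opening for clearance.

```bash
python3 -m jog '[[0.05,0.05,0,0,0,0,0.7],[0,0,1,0,0,0,0.7],[0,0,1,0,0,0,0.7],[0,0,1,0,0,0,0.7],[0,0,0,0,0,0,0.7],[0,0,0,0,0,0,0.1],[0,0,0,0,0,0,0.1],[0,0,0,0,0,0,0.1]]' 40; python3 -m jog '[[0,0,0,0,0,0,0.1],[0,0,-1,0,0,0,0.1],[0,0,-1,0,0,0,0.1],[0,0,-1,0,0,0,0.1],[0,0,-0.5,0,0,0,0.1],[0,0,0,0,0,-1,0.1],[0,0,0,0,0,-0.94,0.1],[0,0,0,0,0,0,0.1]]'; python3 plan.py 435.6 295.5 50 -2.85
```

```text
clock: 46.35
position: [441.4, 99.9, -17.1]
ee_rot: [-179.9, -0.1, -16.2]
force: [-0.5, 0.3, 4.3]
grip_width: 25.2
grip_force: 40.3
clock: 47.35
position: [440.2, 99.3, 51.0]
ee_rot: [180.0, 0.1, -2.9]
force: [-0.1, 0.1, -0.9]
grip_width: 24.9
grip_force: 39.6
t 47.4 pos [440.2  99.3  51. ] [ 1.8e+02  1.0e-01 -2.9e+00] grip 24.9 39.6 j [39. 49.]
wz -0.01  tx -0.72 ty -9.78 tz 0.05 (units; final yaw)
```

```bash
python3 -m jog '[[-0.08,-1,0,0,0,0,0.1],[-0.08,-1,0,0,0,0,0.1],[-0.08,-1,0,0,0,0,0.1],[-0.08,-1,0,0,0,0,0.1],[-0.08,-1,0,0,0,0,0.1],[-0.08,-1,0,0,0,0,0.1],[-0.08,-1,0,0,0,0,0.1],[-0.08,-1,0,0,0,0,0.1]]' >/dev/null; python3 -m jog '[[-0.05,-1,0,0,0,0,0.1],[0,-0.75,1,0,0,0,0.1],[0,0,1,0,0,0,0.1],[0,0,0,0,0,0,0.1],[0,0,0,0,0,0,0.1],[0,0,0,0,0,0,0.1],[0,0,0,0,0,0,0.1],[0,0,0,0,0,0,0.1]]'; python3 plan.py 435.6 295.5 -10.3 -2.85
python3 - <<'E'
from h import *
im,d=look("wrist"); cv2.imwrite("pics/w13.png",im)
E
```

```text
clock: 49.35
position: [436.7, 295.0, 12.1]
ee_rot: [-180.0, -0.0, -2.9]
force: [-0.1, -0.7, -1.3]
grip_width: 25.5
grip_force: 39.6
t 49.4 pos [436.7 295.   12.1] [-180.    -0.    -2.9] grip 25.5 39.6 j [56. 31.]
wz -0.01  tx -0.06 ty -0.02 tz 1.12 (units; final yaw)
```

View pics/w13.png

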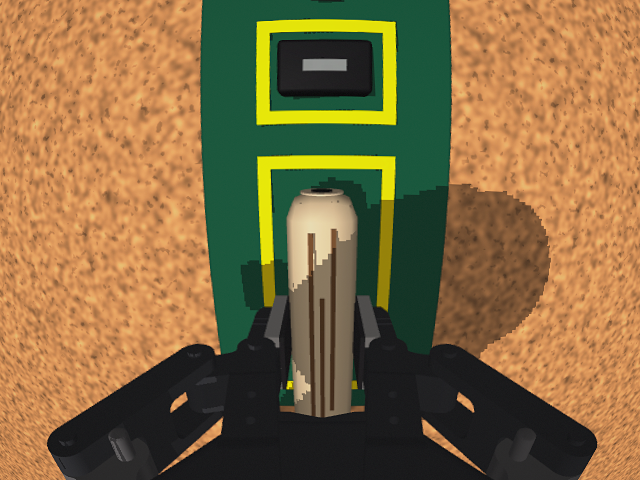

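Antler is in line over the long field (322,300). Lower, release, rise, then do a final check.

```bash
python3 -m jog '[[-0.05,0,0.6,0,0,0,0.1],[0,0,0.5,0,0,0,0.1],[0,0,0,0,0,0,0.1],[0,0,0,0,0,0,0.1],[0,0,0,0,0,0,0.4],[0,0,0,0,0,0,0.6],[0,0,0,0,0,0,0.8],[0,0,0,0,0,0,0.8]]'
python3 -m jog '[[0,0,-1,0,0,0,0.8],[0,0,-1,0,0,0,0.8],[0,0,-1,0,0,0,1],[0,0,-1,0,0,0,1],[0,0,-1,0,0,0,1],[0,0,-1,0,0,0,1],[0,0,0,0,0,0,1],[0,0,0,0,0,0,1]]'
python3 - <<'E'
from meas import *
out=[]
M={"sq":((450.3,-317.5),(453.8,-314.2),170.65),"cu":((433.5,293.8),(437.7,297.3),177.15)}
for i,n in enumerate(("scene","side")):
    im,d=look(n); W=cloud(n,d); out.append(im)
    for l,k,off,h in[("brass","sq",105,23),("burl","sq",0,35),("cap","sq",0,49),("black","cu",105,23),("antler","cu",0,32)]:
        a=np.radians(M[k][2]+180); e=np.array([np.cos(a),np.sin(a)]); c=np.array(M[k][i])+off*e
        m=(np.hypot(W[...,0]-c[0],W[...,1]-c[1])<(70 if off==0 else 32))&(abs(W[...,2]-h)<4.5)&(d>0)
        r=rect(W[m][:,:2]); dd=r[0]-c; print(n,l,"along %.1f across %.1f"%(dd@e,dd@[-e[1],e[0]]),r[1:],m.sum())
cv2.imwrite("pics/final.png",out[0])
E
```

```text
clock: 50.4
position: [435.7, 295.0, -10.2]
ee_rot: [-180.0, -0.0, -2.9]
force: [-0.3, 0.6, -0.4]
grip_width: 68.5
grip_force: 0.0
clock: 51.4
position: [435.3, 294.8, 109.0]
ee_rot: [180.0, 0.1, -2.9]
force: [-0.2, -0.1, -0.3]
grip_width: 85.4
grip_force: 0.0
scene brass along -0.8 across 4.7 (array([24.5, 41. ]), 81.4) 216
scene burl along -0.1 across 4.8 (array([ 38.5, 113. ]), 171.0) 572
scene cap along 2.3 across 7.2 (array([27.3, 28.6]), 42.3) 113
scene black along 2.2 across 1.0 (array([25.1, 39.4]), 86.3) 244
scene antler along -0.6 across 0.9 (array([ 23.9, 108.1]), 176.3) 451
side brass along -3.9 across -1.0 (array([24.2, 42. ]), 80.5) 469
side burl along -2.5 across -0.1 (array([ 39.3, 109.9]), 169.9) 1763
side cap along -1.2 across 0.0 (array([27.2, 28.7]), 31.1) 329
side black along -1.7 across -2.7 (array([23.4, 44.2]), 87.1) 108
side antler along -3.7 across -5.6 (array([ 27.1, 105.7]), 173.3) 299
```

View pics/final.png

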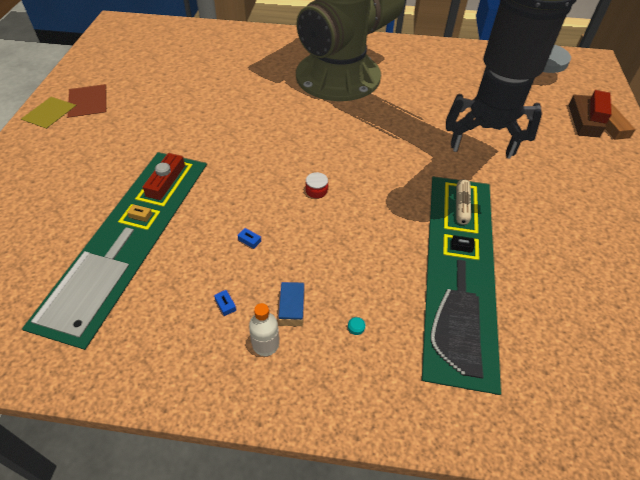

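All five parts are in their fields within about 3 mm on average (13 mm allowed), the bystanders have not moved, and the gripper is clear.

```bash
python3 -c "
from plant import *
print(hand_in())"
```

```text
the job is handed in; nothing more can be done
None
```

I handed the job in at about 51 s: all five parts lie in their fields, the cap is on the middle of the burl block, and the bystanders are where they were; `hand_in()` returned no verdict.

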